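# Lift the freshly lacquered knob with the tongs

### The job

The magnifier has been left over the drip dish: first swing it sideways on its stiff arm, to either side, until no part of the lens overhangs the dish, and leave it there. Then pick up the tongs, close their jaws on the freshly lacquered red knob (the wet knob must not be touched by the gripper itself or any part of the robot) and lift it straight up to hang about 12 cm above the bench, still over the dish so that drips fall in. Finish while holding it there still in the tongs, and leave the cup, the whetstone, the wedge and the bowl where they are.

Things in the scene. Friction and masses are not known exactly. Their poses are not given: they have to be found in the camera images.
- mag_handle (a point): Middle of the magnifier's upright orange handle, 172 mm above the bench: a round peg 14 mm across, free for 28 mm below this point (down to its lug) and 21 mm above. At the free end of the swing arm, 192 mm from the hinge axis, 52 mm beyond the lens centre. Grip it from above or push it sideways; it moves on a circle about mag_hinge.
- mag_hinge (a point): Point on the vertical hinge axis of the magnifier, 140 mm above the bench, above its fixed heavy foot (90 mm across, 24 mm high) and post (16 mm thick). Top of the hinge hub: 163 mm above the bench.
- mag_arm (a joint): Angle of the magnifier's stiff swing arm about the vertical axis, rad, positive counter-clockwise seen from above, from -1.7 to 1.7; it stays where it is left. Turning it takes about 0.35 N m (about 2 N at the handle). At the start, between -0.25 and 0.25, the lens is over the dish.
- lens (a point): Centre of the magnifier's round lens, black rim 89 mm across over all, 140 mm from the hinge axis, 140 mm above the bench (underside 135 mm above the bench).
- dish: Round aluminium drip dish, fixed to the bench, 90 mm across the rim, rim 8 mm above the bench, inner floor 4 mm above the bench. Origin: centre of its underside, on the bench. About 140 mm from the hinge axis.
- knob_center (a point): Centre (half-way up) of the red drawer knob, 34 mm tall, 30 mm across its head (widest from 18 to 29 mm above its foot), waist 18 mm, foot 25 mm; about 30 g. It stands upright near the middle of the dish, its foot 4 mm above the bench.
- knob: The same red knob; origin at the centre of its foot, z up along it.
- tongs_grip (a point): Grip point of the spring tongs, midway between the two blue grips, half-way up (12 mm above the bench). They lie on edge, 24 mm high; the arms open in the horizontal plane. +x points to the jaws, z up. Grips run from 40 mm behind to 45 mm ahead of this point, black rubber jaws from 73 to 115 mm ahead; hinge 95 mm behind, end ring 25 mm farther back. 100 g.
- tongs: The same tongs; origin 12 mm below tongs_grip, on the underside, same axes. Open (at rest): 59 mm wide outside across the grips at the grip point, jaws 77 mm apart inside. Squeezed to 34 mm outside: jaws 30 mm apart, jaws and grips parallel. At 23 mm: jaws nearly shut.
- tongs_left (a joint): How far each arm of the tongs is closed, rad: 0 open, 0.13 jaws parallel 30 mm apart, 0.19 stop. The other arm moves equally. The spring pushes each grip outward with 9 to 12 N and opens the tongs again when eased; a gripper stopped part-way holds them, still open, by this push.
- nail_cup: Bystander: grey glazed cup with nails in it, 70 mm across, 62 mm tall. Origin: centre of its underside.
- whetstone: Bystander: dark grey whetstone, 87 x 156 x 27 mm. Origin: centre of its underside.
- wedge_1: Bystander: pale ash wedge, 101 x 76 x 28 mm. Origin: centre of its underside.
- bowl_small: Bystander: small turned wooden bowl, 115 mm across, 45 mm tall. Origin: centre of its underside.
There are look-alikes about, which are no part of the job. Several things have the shape of the knob; the one meant has the colours described above.

How it is judged:
On the way, in this order (a step that is already met when the one before it is completed fails the run):
1. the magnifier is swung aside, its lens clear of the dish, while the knob still stands in the dish (horizontal distance between lens and dish above 0.088 m and distance of knob_center from where it was at the start of the episode below 0.03 m), for 0.2 s.
2. the tongs, held by the gripper, are closed on the knob in the dish (contact force between tongs and knob above 0.5 N and contact force between the fingers and tongs above 1 N and horizontal distance between knob_center and dish below 0.045 m), for 0.1 s.
At the end, for the whole second after the job is handed in: Gripper holds the tongs (over 1 N), tongs hold the knob (over 0.5 N), robot not touching it; its centre 90 to 200 mm above the bench, under 30 mm/s, within 45 mm of the dish centre from above; lens centre over 88 mm from the dish centre; bystanders within 30 mm of their start (all of step 2 and horizontal distance between lens and dish above 0.088 m and height (world z) of knob_center between 0.09 and 0.2 m and linear speed of knob below 0.03 m/s and contact force between each of the arm, the fingers and knob below 0.1 N and distance of each of nail_cup, whetstone, wedge_1, bowl_small from where it was at the start of the episode below 0.03 m); the arm keeps its last pose, push and grip.
It fails at once if the wet knob is touched by the robot itself (contact force between any of the fingers, the arm and knob above 0.3 N).
It fails at once if a bystander is disturbed (distance of any of nail_cup, whetstone, wedge_1, bowl_small from where it was at the start of the episode above 0.03 m).
It also fails if it takes over 56 s, if anything falls off the work surface, if the arm or the gripper's body presses on something with over 40 N, if the wrist force passes 120 N, or if a joint passes its speed limit or range.

### The arm

A 7-joint arm with a two-finger parallel gripper is mounted at the origin on a cart in front of the work surface, level with it; the furniture and walls round the work are solid. World frame = base frame: x ahead of the robot, y to its left, z up, the work surface at z = 0. Lengths are in m, angles in rad, forces in N, time in s.
With the tool pointing down it reaches from about 0.425 to 0.95 m from the base axis. Payload 16.7 kg.
Tool frame: the origin (TCP) lies midway between the tips of the shut fingers; the grasp point (between the pads) lies 19 mm behind it; z points along the fingers, y is the line along which they close (so a half turn about z gives the same grasp; the last joint's range is limited). The gripper opens to 94 mm and grips with 3 to 60 N. Pads are 16 mm wide; open, the fingers measure 119 mm over their backs; the gripper's body (75 mm by 177 mm) begins 78 mm behind the grasp point.
Start: joints at [1.198, 0.426, 0.074, 1.606, -0.034, 1.111, -0.067], TCP at [0.149, -0.658, 0.205] pointing down, gripper open.
Joint ranges: [-2.85, 2.85], [-0.5, 2.14], [-1.23, 1.37], [0.21, 2.46], [-1.02, 4.16], [0.16, 2.05], [-2.73, 2.73]. Speed limits (rad/s): [1.89, 1.89, 2.39, 2.39, 3.01, 3.01, 3.01].

### API

Orientations are given as [roll, pitch, yaw] about the fixed x, y, z axes, in that order (R = Rz(yaw) Ry(pitch) Rx(roll)).
In Python, from rig import state, grab_frame, camera_params, workorder, spotter gives the robot as it stands. The module is installed in compiled form; this text tells all that it offers.
- The arm moves only by the tool carry_out, never from a script. Its argument "series" is a list of rows, each an object with "slide": the shift along the tool's x, y, z in m, a list of three; "twist": the turn, a rotation vector about the tool's x, y, z in degrees, a list of three; "gripper": the closure in counts, from 0 (fully open) to 255 (shut). A call has 1 to 8 rows; each row shifts and turns the commanded pose from where the row before left it, along the tool's axes as they then stand; what a row does not reach is not made up. A row lasts 1/12 s, in which the tool goes at most 41.7 mm and 7.16 degrees, less where a joint would pass 70% of its speed; a pose out of reach is approached as far as the arm can. A call is refused whole if a number of a shift passes 0.0417 or a number of a turn 7.16, either way. A call with a gripper value outside its range is refused whole. The fingers move at their own pace and stop on an object; the grip force is fixed at half the most. Time passes only in rows, so rows that do not move let the fingers close. It gives the time, the measured TCP pose, the force, the opening and the grip force at its end, in the units of the state.
- state(): the state, without advancing time (a new reading comes with each control period).
- grab_frame(name): name is "side" or "top"; returns the picture (384x512x3 uint8, blue, green, red); there is no depth.
- camera_params(name): a dict with "fx", "fy", "cx", "cy" (pixels), "R" (3x3) and "t" (3): a world point X has camera coordinates R X + t. Camera axes: x right, y down, z forward; pixel columns grow to the right and rows downward; lengths in m; the calibration is good to about 2 mm. A picture is of the moment at which its call begins. camera_params takes no time and is no camera call.
- workorder.close_job(): hands the job in; it is judged then, once.
Trained networks look in the newest picture that a camera, given by its name, has taken for a name from the list of things; names that differ only in an ending like _2 or _b are one class to them, and where a whole thing is asked for, a point or a joint stands for the part that bears it (a point fixed in the world has none). Each returns a list of dicts, best first, with "p" (0 to 1); they miss things now and then, are a little off and sometimes report something else, mostly with a low value. They report only what shows in the picture. A call takes as long as a camera call. They do not tell look-alikes from the thing itself.
- spotter.find_in(label, camera): "position" ([column, row] in pixels, amid what is visible of it).
The state is a dict: "t": time; "q": joint angles; "qd": joint speeds; "tau": joint torques, N m; "tool_pos": TCP position; "eef_rot": TCP orientation; "force": force on the tool from outside, world axes, zero at the start; "wrist_torque": the same for the moment, N m; "width": opening from 0.0 (shut) to 1.0 (fully open); "grip_force": force on a finger pad.
Only numpy, scipy, OpenCV 4.12 (cv2) and the standard library are available. Lean on these libraries where they do the work, as an engineer would, in place of code of your own. Each camera call takes 0.05 s, during which the arm holds its last target. There are 200 camera calls.

## Working session

There is one attempt and no reset: what is moved stays moved. The work goes in short steps, Python scripts to look and compute and a tool call to move; the robot and the scene stay as the last step left them, time stands still between calls to the robot, and variables do not carry over. Pictures are saved under pics/ and viewed, at most 10 in all, crops included, and the job is handed in when it is done.

Besides the shell and the picture viewer there is one more tool, called after "Request:" by a JSON object that holds its "api" and its "payload", one argument or row to a line. carry_out: Moves the arm, as the interface text tells. Its arguments: {"type":"object","properties":{"series":{"type":"array","items":{"type":"object","properties":{"slide":{"type":"array","items":{"type":"number"}},"twist":{"type":"array","items":{"type":"number"}},"gripper":{"type":"number"}}}}},"required":["series"]}

```bash
mkdir -p pics
python3 - <<'E'
from rig import *
import cv2,numpy as np
for c in ("top","side"):
    cv2.imwrite(f"pics/{c}0.png",grab_frame(c)); p=camera_params(c); print(c,p["fx"],p["cx"],p["cy"],np.round(p["R"],3).tolist(),np.round(p["t"],3), np.round(-np.array(p["R"]).T@p["t"],3))
    for n in ("mag_handle","mag_hinge","lens","dish","knob_center","tongs_grip","tongs","nail_cup","whetstone","wedge_1","bowl_small"):
        print(n,[(np.round(d["position"]).tolist(),round(d["p"],2)) for d in spotter.find_in(n,c)][:4])
print(state())
E
```

```text
top 425.98459845273476 251.71463371869524 191.89674955215008 [[-0.026, -1.0, 0.013], [-0.997, 0.025, -0.068], [0.067, -0.015, -0.998]] [-0.018  0.532  1.561] [ 0.426 -0.009  1.594]
mag_handle [([272.0, 188.0], 0.56)]
mag_hinge [([272.0, 181.0], 0.76), ([364.0, 157.0], 0.37)]
lens [([274.0, 187.0], 0.71)]
dish [([286.0, 198.0], 0.64)]
knob_center [([270.0, 224.0], 0.42)]
tongs_grip [([147.0, 205.0], 0.59)]
tongs [([175.0, 201.0], 0.74), ([271.0, 182.0], 0.46)]
nail_cup [([202.0, 150.0], 0.74)]
whetstone [([161.0, 164.0], 0.8)]
wedge_1 [([318.0, 175.0], 0.69)]
bowl_small [([362.0, 157.0], 0.58)]
side 389.4578116305647 251.5766822526956 188.54069311299276 [[0.948, -0.317, 0.007], [-0.115, -0.366, -0.924], [0.295, 0.875, -0.383]] [-0.54   0.183  1.073] [ 0.216 -1.043  0.584]
mag_handle [([249.0, 199.0], 0.86)]
mag_hinge [([282.0, 196.0], 0.61)]
lens [([254.0, 198.0], 0.74)]
dish [([248.0, 246.0], 0.68)]
knob_center [([209.0, 227.0], 0.65), ([204.0, 239.0], 0.5), ([248.0, 244.0], 0.45), ([246.0, 247.0], 0.38)]
tongs_grip [([208.0, 194.0], 0.5)]
tongs [([207.0, 189.0], 0.46)]
nail_cup [([274.0, 192.0], 0.6)]
whetstone [([245.0, 186.0], 0.57)]
wedge_1 [([290.0, 269.0], 0.67)]
bowl_small [([346.0, 297.0], 0.71)]
{'t': 1.2, 'q': array([ 1.19852366,  0.42613464,  0.07387567,  1.60602783, -0.03410686,
        1.11082311, -0.06712228]), 'qd': array([ 1.27842286e-04, -3.26333245e-04, -8.13393817e-04,  4.89149087e-04,
       -1.69231649e-03,  1.90667159e-03,  2.27735509e-05]), 'tau': array([ 4.74965509e-04, -9.35526109e+01,  3.66394244e+00, -4.54553998e+01,
       -4.89403959e-02,  1.29799882e-02,  7.45939178e-05]), 'tool_pos': array([ 0.14911323, -0.65825647,  0.20543064]), 'eef_rot': array([-3.14145494e+00, -3.57938808e-05,  2.22710818e-01]), 'force': array([-0.17429379, -0.04610412, -0.13990602]), 'wrist_torque': array([-0.01136372, -0.03968021,  0.00812704]), 'grip_force': 0.0, 'width': 0.9988040617839422}
```

Run:
```python
import cv2
a=cv2.imread("pics/top0.png")[110:270,100:400]; cv2.imwrite("pics/a.png",cv2.resize(a,None,fx=2.66,fy=2.66,interpolation=2))
a=cv2.imread("pics/side0.png")[130:340,140:420]; cv2.imwrite("pics/b.png",cv2.resize(a,None,fx=2.8,fy=2.8,interpolation=2))
```

```text
(no output)
```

View pics/a.png

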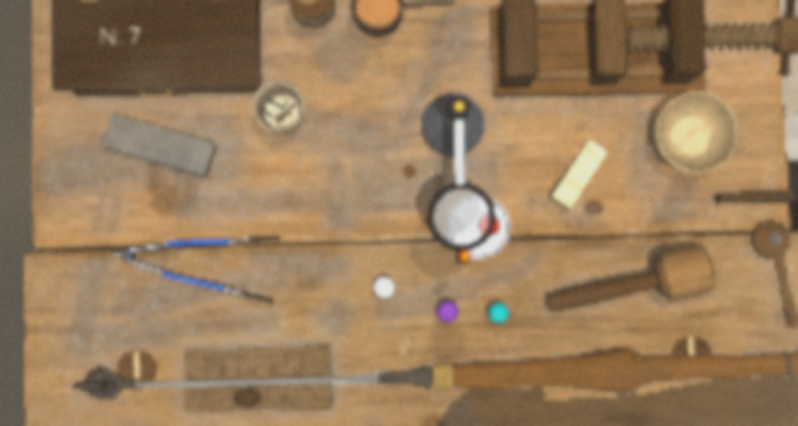

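View pics/b.png

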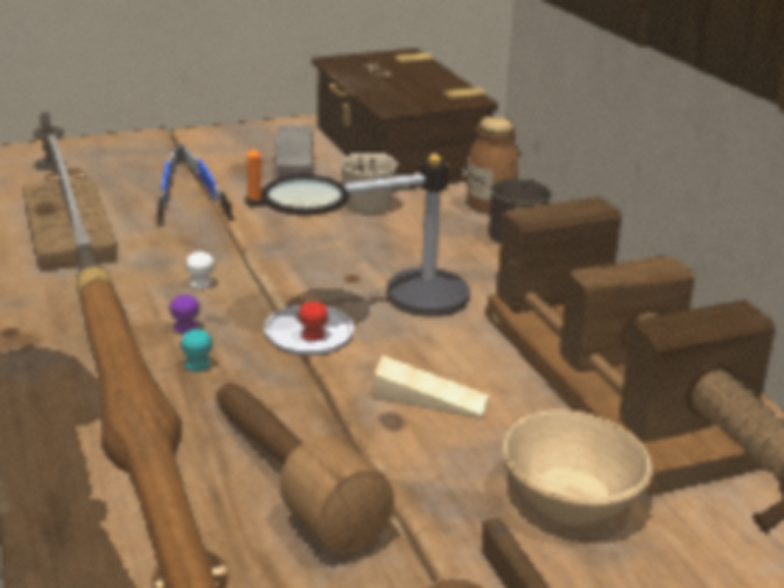

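The top view shows the magnifier arm pointing towards the robot: hinge about (273,150), handle (274,206), dish about (280,195). The tongs lie at left with their jaws towards −y. The side view shows the red knob in the dish at (252,244). White, purple and teal look-alikes stand nearer the robot. Next I'll measure these.

```bash
cat > h.py <<'E'
from rig import *
import cv2,numpy as np
def px(c,X):
    p=camera_params(c); v=np.array(p["R"])@np.array(X)+p["t"]; return np.array([p["fx"]*v[0]/v[2]+p["cx"],p["fy"]*v[1]/v[2]+p["cy"]])
def ray(c,uv,z):
    p=camera_params(c); R=np.array(p["R"]); o=-R.T@p["t"]; d=R.T@np.array([(uv[0]-p["cx"])/p["fx"],(uv[1]-p["cy"])/p["fy"],1]); return (o+d*(z-o[2])/d[2])
def blobs(img,lo,hi,amin=8):
    m=cv2.inRange(cv2.cvtColor(img,cv2.COLOR_BGR2HSV),lo,hi); n,l,s,c=cv2.connectedComponentsWithStats(m)
    return [(s[i,4],s[i,:4].tolist(),np.round(c[i],1),np.argwhere(l==i)[:,::-1]) for i in range(1,n) if s[i,4]>=amin]
E
python3 - <<'E'
from h import *
t=cv2.imread("pics/top0.png");s=cv2.imread("pics/side0.png")
for nm,lo,hi in (("blue",(105,120,60),(125,255,255)),("red",(0,190,80),(5,255,255)),("red2",(172,150,80),(180,255,255)),("orange",(5,190,150),(14,255,255)),("gold",(18,170,120),(30,255,255))):
    for c,i in (("top",t),("side",s)):
        for b in blobs(i,lo,hi): print(nm,c,b[0],b[1],b[2])
for b in blobs(t,(105,120,60),(125,255,255)): 
    print("tongs",ray("top",b[2],0.02).round(4), [ray("top",b[3][k],0.02).round(3)[:2].tolist() for k in (b[3][:,0].argmin(),b[3][:,0].argmax())])
print("hinge",ray("top",(272.6,149.8),.17),ray("side",(295,187),.17))
print("handle",ray("top",(274.4,206.2),.19)); print("lens",ray("top",(274,191.2),.145))
print("dish side",ray("side",(250.4,247.5),.008),"top",ray("top",(280,195),.008))
E
```

```text
blue top 18 [166, 201, 18, 1] [174.5 201. ]
blue side 9 [198, 189, 2, 8] [198.8 192.8]
blue side 16 [211, 188, 5, 9] [213.1 192.1]
red side 16 [249, 239, 6, 4] [251.4 240.3]
tongs [0.5051 0.2541 0.02  ] [[0.506, 0.285], [0.504, 0.223]]
hinge [ 0.66223563 -0.10357417  0.17      ] [ 0.65445766 -0.12437767  0.17      ]
handle [ 0.47114557 -0.10274586  0.19      ]
lens [ 0.52380008 -0.10589025  0.145     ]
dish side [ 0.5186318  -0.13988913  0.008     ] top [ 0.51831837 -0.13706895  0.008     ]
```

Run:
```python
from h import *
t=cv2.imread("pics/top0.png")
for b in blobs(t,(100,70,40),(130,255,255),10):
    P=np.array([ray("top",q,0.02)[:2] for q in b[3]]); v=np.linalg.svd(P-P.mean(0))[2][0]; v*=-np.sign(v[1]); s=(P-P.mean(0))@v
    print("tongs",b[0],b[1],P.mean(0).round(4),np.degrees(np.arctan2(v[1],v[0])).round(1),s.min().round(3),s.max().round(3))
for n,uv in dict(jawU=(278,239),jawL=(271,300),ring=(122,253)).items(): print(n,ray("top",(uv[0]/2.66+100,uv[1]/2.66+110),.02).round(4))
s=cv2.imread("pics/side0.png")
for b in blobs(s,(0,150,60),(5,255,255),5)+blobs(s,(170,150,60),(180,255,255),5): print("red",b[:3],ray("side",b[2],.023).round(4))
for b in blobs(s,(5,170,120),(14,255,255),10): print("or",b[:3])
print(px("top",(.663,-.104,.17)),px("side",(.663,-.104,.17)),px("side",(.4711,-.1027,.172)))
```

```text
tongs 42 [163, 200, 22, 3] [0.5057 0.2572] -87.8 -0.039 0.038
tongs 39 [162, 212, 22, 7] [0.4525 0.2615] -104.8 -0.041 0.039
jawU [0.5066 0.1434 0.02  ]
jawL [0.4224 0.1546 0.02  ]
ring [0.4926 0.3595 0.02  ]
red (np.int32(85), [247, 238, 9, 13], array([251.4, 243.2])) [ 0.5207 -0.1424  0.023 ]
or (np.int32(51), [229, 184, 4, 17], array([230.1, 192. ]))
[272.71946171 149.57270321] [294.78208786 184.07568641] [229.8217034  191.12202884]
```

Request:
{"api": "carry_out", "payload": {
  "series": [
    {"slide":[0,0,-0.04],"twist":[0,0,0],"gripper":0},
    {"slide":[0.03,-0.035,-0.02],"twist":[0,0,4],"gripper":0},
    {"slide":[0.03,-0.03,0],"twist":[0,0,4],"gripper":0},
    {"slide":[0.03,-0.03,0],"twist":[0,0,4],"gripper":0}
  ]
}}

```text
t: 1.53
tool_pos: [0.2183, -0.5585, 0.2633]
eef_rot: [3.14, -0.001, 0.008]
force: [1.6, -0.3, -0.3]
width: 0.998
grip_force: 0.0
```

Hinge and handle agree between the two views. I'm moving above the handle.

Request:
{"api": "carry_out", "payload": {
  "series": [
    {"slide":[0.02,-0.035,0],"gripper":0},
    {"slide":[0.02,-0.035,0],"gripper":0},
    {"slide":[0.02,-0.035,0],"gripper":0},
    {"slide":[0.02,-0.035,0],"gripper":0},
    {"slide":[0.02,-0.035,0],"gripper":0},
    {"slide":[0.02,-0.035,0],"gripper":0},
    {"slide":[0.02,-0.035,0],"gripper":0},
    {"slide":[0.02,-0.035,0],"gripper":0}
  ]
}}

```text
invalid input at $.series[0]: expected keys slide, twist, gripper
```

Request:
{"api": "carry_out", "payload": {
  "series": [
    {"slide":[0.02,-0.035,0],"gripper":0},
    {"slide":[0.02,-0.035,0],"gripper":0},
    {"slide":[0.02,-0.035,0],"gripper":0},
    {"slide":[0.02,-0.03,0],"gripper":0},
    {"slide":[0,0,0],"gripper":0},
    {"slide":[0,0,0],"gripper":0}
  ]
}}

```text
invalid input at $.series[0]: expected keys slide, twist, gripper
```

Request:
{"api": "carry_out", "payload": {
  "series": [
    {"slide":[0.02,-0.035,0],"twist":[0,0,0],"gripper":0},
    {"slide":[0.02,-0.035,0],"twist":[0,0,0],"gripper":0},
    {"slide":[0.02,-0.035,0],"twist":[0,0,0],"gripper":0},
    {"slide":[0.02,-0.035,0],"twist":[0,0,0],"gripper":0},
    {"slide":[0.02,-0.035,0],"twist":[0,0,0],"gripper":0},
    {"slide":[0.02,-0.035,0],"twist":[0,0,0],"gripper":0},
    {"slide":[0.02,-0.035,0],"twist":[0,0,0],"gripper":0},
    {"slide":[0.02,-0.035,0],"twist":[0,0,0],"gripper":0}
  ]
}}

```text
t: 2.2
tool_pos: [0.3753, -0.2752, 0.2624]
eef_rot: [3.141, -0.001, 0.013]
force: [2.2, -0.4, -0.0]
width: 1.003
grip_force: 0.0
```

Request:
{"api": "carry_out", "payload": {
  "series": [
    {"slide":[0.02,-0.035,0],"twist":[0,0,0],"gripper":0},
    {"slide":[0.02,-0.035,0],"twist":[0,0,0],"gripper":0},
    {"slide":[0.02,-0.035,0],"twist":[0,0,0],"gripper":0},
    {"slide":[0.02,-0.03,0],"twist":[0,0,0],"gripper":0},
    {"slide":[0,0,0],"twist":[0,0,0],"gripper":0},
    {"slide":[0,0,0],"twist":[0,0,0],"gripper":0}
  ]
}}

```text
t: 2.7
tool_pos: [0.4538, -0.1392, 0.2622]
eef_rot: [-3.141, -0.0, 0.017]
force: [-0.1, 0.2, -0.4]
width: 0.999
grip_force: 0.0
```

Request:
{"api": "carry_out", "payload": {
  "series": [
    {"slide":[0.018,-0.036,0],"twist":[0,0,0.9],"gripper":0},
    {"slide":[0,0,0.035],"twist":[0,0,0],"gripper":0},
    {"slide":[0,0,0.035],"twist":[0,0,0],"gripper":0},
    {"slide":[0,0,0.037],"twist":[0,0,0],"gripper":0},
    {"slide":[0,0,0],"twist":[0,0,0],"gripper":200},
    {"slide":[0,0,0],"twist":[0,0,0],"gripper":255},
    {"slide":[0,0,0],"twist":[0,0,0],"gripper":255},
    {"slide":[0,0,0],"twist":[0,0,0],"gripper":255}
  ]
}}

```text
t: 3.37
tool_pos: [0.4717, -0.1053, 0.1573]
eef_rot: [3.141, -0.003, -0.003]
force: [-0.3, 0.4, -0.4]
width: 0.752
grip_force: 0.0
```

Request:
{"api": "carry_out", "payload": {
  "series": [
    {"slide":[0,0,0],"twist":[0,0,0],"gripper":255},
    {"slide":[0,0,0],"twist":[0,0,0],"gripper":255},
    {"slide":[0,0,0],"twist":[0,0,0],"gripper":255},
    {"slide":[0,0,0],"twist":[0,0,0],"gripper":255}
  ]
}}

```text
t: 3.7
tool_pos: [0.4707, -0.1048, 0.1556]
eef_rot: [3.141, -0.001, -0.002]
force: [-1.3, 0.5, 0.2]
width: 0.473
grip_force: 0.0
```

Request:
{"api": "carry_out", "payload": {
  "series": [
    {"slide":[0,0,0],"twist":[0,0,0],"gripper":255},
    {"slide":[0,0,0],"twist":[0,0,0],"gripper":255},
    {"slide":[0,0,0],"twist":[0,0,0],"gripper":255},
    {"slide":[0,0,0],"twist":[0,0,0],"gripper":255},
    {"slide":[0,0,0],"twist":[0,0,0],"gripper":255},
    {"slide":[0,0,0],"twist":[0,0,0],"gripper":255},
    {"slide":[0,0,0],"twist":[0,0,0],"gripper":255}
  ]
}}

```text
t: 4.28
tool_pos: [0.4705, -0.1046, 0.155]
eef_rot: [-3.141, 0.0, -0.002]
force: [-0.1, 1.7, 0.9]
width: 0.144
grip_force: 30.0
```

Request:
{"api": "carry_out", "payload": {
  "series": [
    {"slide":[0.0008,0.0177,0],"twist":[0,0,-5.3],"gripper":255},
    {"slide":[0.0008,0.0177,0],"twist":[0,0,-5.3],"gripper":255},
    {"slide":[0.0008,0.0177,0],"twist":[0,0,-5.3],"gripper":255}
  ]
}}

```text
t: 4.53
tool_pos: [0.4782, -0.1573, 0.1551]
eef_rot: [-3.142, -0.001, 0.281]
force: [10.4, 5.9, -6.6]
width: 0.14
grip_force: 30.0
```

Request:
{"api": "carry_out", "payload": {
  "series": [
    {"slide":[0.0008,0.0177,0],"twist":[0,0,-5.3],"gripper":255},
    {"slide":[0.0008,0.0177,0],"twist":[0,0,-5.3],"gripper":255},
    {"slide":[0.0008,0.0177,0],"twist":[0,0,-5.3],"gripper":255},
    {"slide":[0.0008,0.0177,0],"twist":[0,0,-5.3],"gripper":255},
    {"slide":[0.0008,0.0177,0],"twist":[0,0,-5.3],"gripper":255}
  ]
}}

```text
t: 4.95
tool_pos: [0.5214, -0.2337, 0.1551]
eef_rot: [-3.142, -0.002, 0.743]
force: [8.1, 10.4, -1.9]
width: 0.145
grip_force: 30.0
```

Request:
{"api": "carry_out", "payload": {
  "series": [
    {"slide":[0.0008,0.0177,0],"twist":[0,0,-5.3],"gripper":255},
    {"slide":[0.0008,0.0177,0],"twist":[0,0,-5.3],"gripper":255},
    {"slide":[0.0008,0.0177,0],"twist":[0,0,-5.3],"gripper":255},
    {"slide":[0.0008,0.0177,0],"twist":[0,0,-5.3],"gripper":255},
    {"slide":[0.0008,0.0177,0],"twist":[0,0,-5.3],"gripper":255},
    {"slide":[0.0008,0.0177,0],"twist":[0,0,-5.3],"gripper":255},
    {"slide":[0,0,0],"twist":[0,0,0],"gripper":255}
  ]
}}

```text
t: 5.53
tool_pos: [0.6124, -0.2891, 0.155]
eef_rot: [3.14, -0.002, 1.3]
force: [1.9, 3.6, 5.9]
width: 0.144
grip_force: 30.0
```

Request:
{"api": "carry_out", "payload": {
  "series": [
    {"slide":[0,0,0],"twist":[0,0,0],"gripper":0},
    {"slide":[0,0,0],"twist":[0,0,0],"gripper":0},
    {"slide":[0,0,0],"twist":[0,0,0],"gripper":0},
    {"slide":[0,0,-0.03],"twist":[0,0,0],"gripper":0},
    {"slide":[0,0,-0.04],"twist":[0,0,0],"gripper":0},
    {"slide":[0,0,-0.04],"twist":[0,0,-4.6],"gripper":0},
    {"slide":[0,0,0],"twist":[0,0,-4.6],"gripper":0}
  ]
}}

```text
t: 6.12
tool_pos: [0.6116, -0.2902, 0.2734]
eef_rot: [3.133, 0.003, 1.456]
force: [0.4, 0.1, 0.9]
width: 0.603
grip_force: 0.0
```

Request:
{"api": "carry_out", "payload": {
  "series": [
    {"slide":[0.035,-0.013,0],"twist":[0,0,0],"gripper":0},
    {"slide":[0.035,-0.013,0],"twist":[0,0,0],"gripper":0},
    {"slide":[0.035,-0.013,0],"twist":[0,0,0],"gripper":0},
    {"slide":[0.035,-0.013,0],"twist":[0,0,0],"gripper":0},
    {"slide":[0.035,-0.013,0],"twist":[0,0,0],"gripper":0},
    {"slide":[0.035,-0.013,0],"twist":[0,0,0],"gripper":0},
    {"slide":[0.035,-0.013,0],"twist":[0,0,0],"gripper":0},
    {"slide":[0.035,-0.013,0],"twist":[0,0,0],"gripper":0}
  ]
}}

```text
t: 6.78
tool_pos: [0.5377, 0.0019, 0.2652]
eef_rot: [3.141, 0.001, 1.452]
force: [1.0, -0.3, 0.6]
width: 1.0
grip_force: 0.0
```

Request:
{"api": "carry_out", "payload": {
  "series": [
    {"slide":[0.035,-0.013,0],"twist":[0,0,0],"gripper":0},
    {"slide":[0.035,-0.013,0],"twist":[0,0,0],"gripper":0},
    {"slide":[0.035,-0.013,0],"twist":[0,0,0],"gripper":0},
    {"slide":[0.035,-0.013,0],"twist":[0,0,0],"gripper":0},
    {"slide":[0.035,-0.013,0],"twist":[0,0,0],"gripper":0},
    {"slide":[0,0,0],"twist":[0,0,0],"gripper":0},
    {"slide":[0,0,0],"twist":[0,0,0],"gripper":0}
  ]
}}

```text
t: 7.37
tool_pos: [0.4938, 0.1839, 0.2652]
eef_rot: [3.141, 0.0, 1.457]
force: [-1.1, -1.2, -0.6]
width: 0.998
grip_force: 0.0
```

Run:
```python
from h import *
t=grab_frame("top"); a=t[110:270,100:400]; cv2.imwrite("pics/c.png",cv2.resize(a,None,fx=2.66,fy=2.66,interpolation=2))
s=state(); print(s["tool_pos"],s["eef_rot"],s["q"].round(2),s["width"])
```

```text
[0.49444785 0.18219105 0.26507063] [3.14135597e+00 6.62799277e-04 1.45424236e+00] [ 0.22  0.21 -0.8   1.82  0.16  1.17 -0.74] 1.000149393031775
```

View pics/c.png

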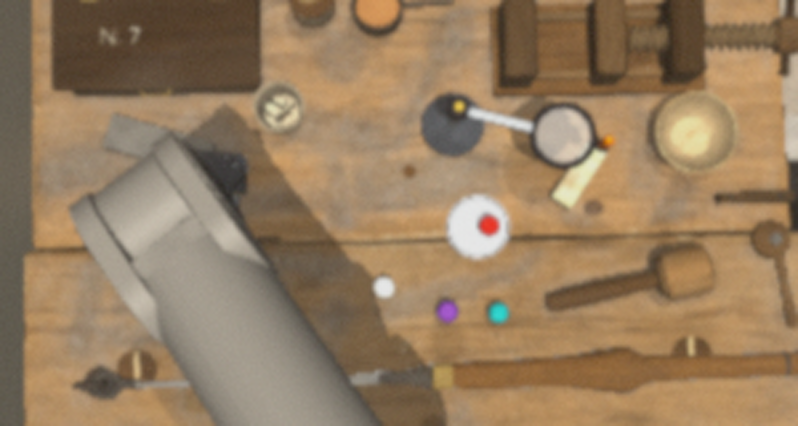

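The lens is now clear of the dish, with its centre about (312,160) in the top view. The knob is at (284,195), still in the dish. I'll go to the tongs.

Request:
{"api": "carry_out", "payload": {
  "series": [
    {"slide":[0.026,-0.008,0],"twist":[0,0,-0.4],"gripper":0},
    {"slide":[0.026,-0.008,0],"twist":[0,0,0],"gripper":0},
    {"slide":[0.026,-0.008,0.02],"twist":[0,0,0],"gripper":0},
    {"slide":[0,0,0.035],"twist":[0,0,0],"gripper":0},
    {"slide":[0,0,0.035],"twist":[0,0,0],"gripper":0},
    {"slide":[0,0,0.035],"twist":[0,0,0],"gripper":0},
    {"slide":[0,0,0],"twist":[0,0,0],"gripper":0},
    {"slide":[0,0,0],"twist":[0,0,0],"gripper":0}
  ]
}}

```text
t: 8.08
tool_pos: [0.4795, 0.2608, 0.1395]
eef_rot: [-3.139, 0.002, 1.459]
force: [1.3, -0.2, 0.5]
width: 1.001
grip_force: 0.0
```

Run:
```python
from h import *
t=grab_frame("side"); a=t[130:280,150:350]; cv2.imwrite("pics/d.png",cv2.resize(a,None,fx=4,fy=4,interpolation=2))
s=state(); print(s["tool_pos"],s["eef_rot"],s["q"].round(2),s["width"])
for z in (.008,): print("dish",ray("top",(478/2.66+100,227/2.66+110),z))
print("knob",ray("top",(489/2.66+100,225/2.66+110),.036))
```

```text
[0.48041123 0.2617867  0.14119505] [-3.14149027e+00  1.56436716e-05  1.45890097e+00] [ 0.03  0.39 -0.79  1.92  0.33  0.97 -1.03] 1.0023910194399142
dish [ 0.51708161 -0.13590747  0.008     ]
knob [ 0.5178498  -0.14892245  0.036     ]
```

View pics/d.png

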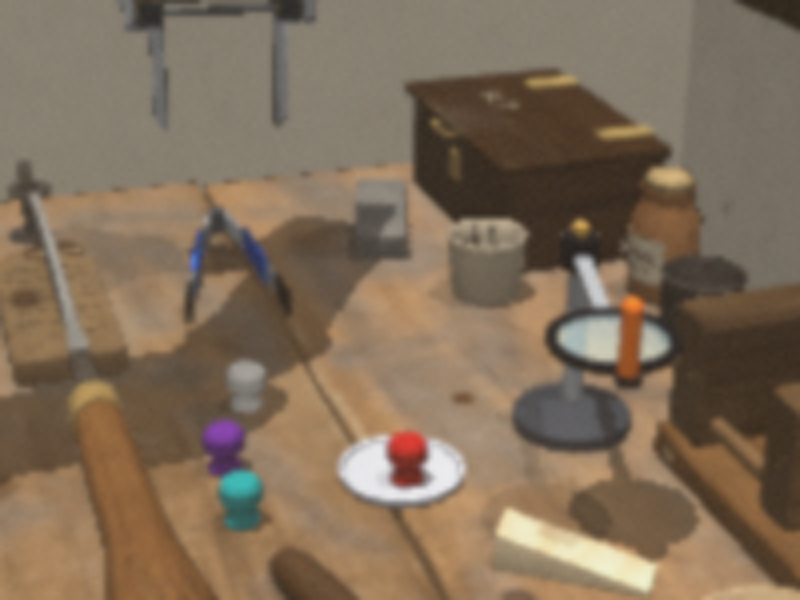

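The fingers are lined up over the grips at (200–220,145) in the side view. I'm lowering and closing part-way.

Request:
{"api": "carry_out", "payload": {
  "series": [
    {"slide":[0,0,0.034],"twist":[0,0,0],"gripper":0},
    {"slide":[0,0,0.034],"twist":[0,0,0],"gripper":0},
    {"slide":[0,0,0.034],"twist":[0,0,0],"gripper":0},
    {"slide":[0,0,0.022],"twist":[0,0,0],"gripper":0},
    {"slide":[0,0,0.01],"twist":[0,0,0],"gripper":0},
    {"slide":[0,0,0.002],"twist":[0,0,0],"gripper":0},
    {"slide":[0,0,0],"twist":[0,0,0],"gripper":0}
  ]
}}

```text
t: 8.72
tool_pos: [0.481, 0.2628, 0.0057]
eef_rot: [3.14, -0.001, 1.46]
force: [0.6, -0.4, 0.2]
width: 1.005
grip_force: 0.0
```

Request:
{"api": "carry_out", "payload": {
  "series": [
    {"slide":[0,0,0],"twist":[0,0,0],"gripper":90},
    {"slide":[0,0,0],"twist":[0,0,0],"gripper":110},
    {"slide":[0,0,0],"twist":[0,0,0],"gripper":127},
    {"slide":[0,0,0],"twist":[0,0,0],"gripper":127},
    {"slide":[0,0,0],"twist":[0,0,0],"gripper":127},
    {"slide":[0,0,0],"twist":[0,0,0],"gripper":127},
    {"slide":[0,0,0],"twist":[0,0,0],"gripper":127},
    {"slide":[0,0,0],"twist":[0,0,0],"gripper":127}
  ]
}}

```text
t: 9.38
tool_pos: [0.48, 0.2622, 0.0044]
eef_rot: [3.141, 0.0, 1.46]
force: [-1.2, -3.3, 7.3]
width: 0.516
grip_force: 12.9
```

Request:
{"api": "carry_out", "payload": {
  "series": [
    {"slide":[0,0,-0.01],"twist":[0,0,0],"gripper":127},
    {"slide":[0,0,-0.02],"twist":[0,0,0],"gripper":127},
    {"slide":[0,0,-0.025],"twist":[0,0,0],"gripper":127},
    {"slide":[0,0,-0.02],"twist":[0,0,0],"gripper":127},
    {"slide":[0,0,0],"twist":[0,0,-5],"gripper":127},
    {"slide":[0,0,0],"twist":[0,0,-5],"gripper":127},
    {"slide":[0,0,0],"twist":[0,0,0],"gripper":127}
  ]
}}

```text
t: 9.97
tool_pos: [0.4799, 0.2623, 0.08]
eef_rot: [3.141, -0.0, 1.639]
force: [-0.3, 0.5, -0.7]
width: 0.504
grip_force: 10.1
```

Request:
{"api": "carry_out", "payload": {
  "series": [
    {"slide":[-0.015,0.0006,0],"twist":[0,0,0],"gripper":127},
    {"slide":[-0.025,0.001,0],"twist":[0,0,0],"gripper":127},
    {"slide":[-0.03,0.0013,0],"twist":[0,0,0],"gripper":127},
    {"slide":[-0.03,0.0013,0],"twist":[0,0,0],"gripper":127},
    {"slide":[-0.03,0.0013,0],"twist":[0,0,0],"gripper":127},
    {"slide":[-0.03,0.0013,0],"twist":[0,0,0],"gripper":127},
    {"slide":[-0.02,0.0013,0],"twist":[0,0,0],"gripper":127},
    {"slide":[0,0,0],"twist":[0,0,0],"gripper":127}
  ]
}}

```text
t: 10.63
tool_pos: [0.4995, 0.0786, 0.0789]
eef_rot: [-3.141, 0.002, 1.626]
force: [-0.2, -0.2, -1.2]
width: 0.501
grip_force: 10.1
```

Run:
```python
from h import *
t=grab_frame("side"); a=t[130:280,150:350]; cv2.imwrite("pics/e.png",cv2.resize(a,None,fx=4,fy=4,interpolation=2))
s=state(); print(s["tool_pos"],s["eef_rot"],s["q"].round(2),s["width"],s["grip_force"],s["force"])
for b in blobs(t,(0,150,60),(5,255,255),5)+blobs(t,(170,150,60),(180,255,255),5): print("red",b[:3],ray("side",b[2],.023).round(4))
```

```text
[0.49943452 0.08107967 0.07911043] [-3.14109541e+00  5.08596427e-04  1.62833896e+00] [ 0.36  0.42 -0.78  2.06  0.4   0.82 -0.59] 0.504761872948114 10.09818642593018 [ 0.27386531  0.99646447 -1.1682079 ]
red (np.int32(79), [248, 238, 8, 13], array([251.4, 243.3])) [ 0.5205 -0.1429  0.023 ]
```

View pics/e.png

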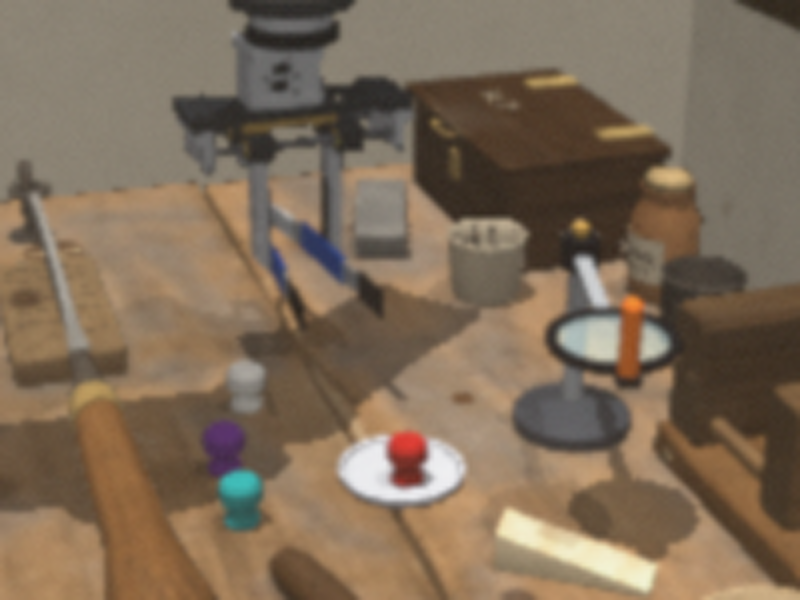

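Run:
```python
from h import *
s=state();y=s["eef_rot"][2];a=-np.array([np.cos(y),np.sin(y)]);n=np.array([np.sin(y),-np.cos(y)]);p=s["tool_pos"]
for d,w in ((.115,.028),(.115,-.028),(.115,.034),(.115,-.034)):
  for z in (.0747,.0987):
    q=p[:2]+a*d+n*w; print(d,w,z,((px("side",[*q,z])-[150,130])*4).round())
for K in ((.5205,-.1429),(.518,-.149),(.5195,-.145)):
  print(K,((px("side",[*K,.0275])-[150,130])*4).round(),((px("top",[*K,.0375])-[100,110])*2.66).round())
```

```text
0.115 0.028 0.0747 [377. 319.]
0.115 0.028 0.0987 [377. 290.]
0.115 -0.028 0.0747 [306. 331.]
0.115 -0.028 0.0987 [305. 301.]
0.115 0.034 0.0747 [384. 318.]
0.115 0.034 0.0987 [384. 289.]
0.115 -0.034 0.0747 [298. 332.]
0.115 -0.034 0.0987 [298. 302.]
(0.5205, -0.1429) [406. 448.] [485. 223.]
(0.518, -0.149) [405. 452.] [489. 225.]
(0.5195, -0.145) [405. 449.] [486. 224.]
```

Request:
{"api": "carry_out", "payload": {
  "series": [
    {"slide":[-0.024,0.0015,0],"twist":[0,0,0],"gripper":127},
    {"slide":[-0.03,0.0015,0],"twist":[0,0,0],"gripper":127},
    {"slide":[-0.03,0.0015,0],"twist":[0,0,0],"gripper":127},
    {"slide":[-0.03,0.0015,0],"twist":[0,0,0],"gripper":127},
    {"slide":[-0.02,0.001,0],"twist":[0,0,0],"gripper":127},
    {"slide":[0,0,0],"twist":[0,0,0],"gripper":127},
    {"slide":[0,0,0],"twist":[0,0,0],"gripper":127}
  ]
}}

```text
t: 11.27
tool_pos: [0.515, -0.0498, 0.0791]
eef_rot: [-3.142, -0.001, 1.632]
force: [-0.6, 0.5, -0.9]
width: 0.5
grip_force: 10.1
```

Run:
```python
from h import *
t=grab_frame("side"); a=t[180:300,180:340]; cv2.imwrite("pics/f.png",cv2.resize(a,None,fx=5,fy=5,interpolation=2))
s=state(); print(s["tool_pos"],s["eef_rot"],s["q"].round(2),s["width"],s["grip_force"],s["force"])
```

```text
[ 0.51496569 -0.04877499  0.07920496] [ 3.14145348e+00 -7.86702315e-04  1.63403660e+00] [ 0.59  0.42 -0.74  2.03  0.39  0.83 -0.32] 0.5031610719692143 10.098231467090955 [-0.78879773 -0.50575224 -0.58077253]
```

View pics/f.png

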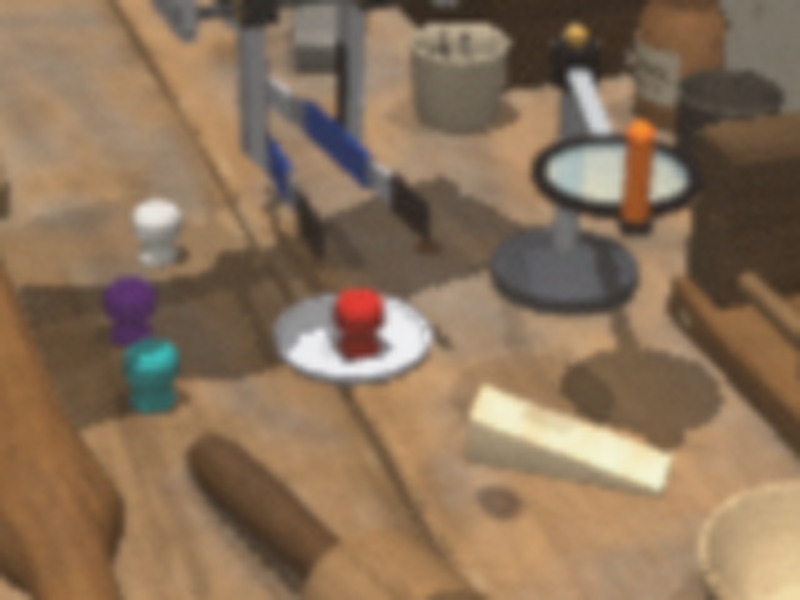

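Tongs are level and the jaws sit over the dish, either side of the red knob at (358,320) in the crop. I'm lowering now.

Request:
{"api": "carry_out", "payload": {
  "series": [
    {"slide":[-0.0035,-0.001,0.015],"twist":[0,0,0],"gripper":127},
    {"slide":[0,0,0.02],"twist":[0,0,0],"gripper":127},
    {"slide":[0,0,0.015],"twist":[0,0,0],"gripper":127},
    {"slide":[0,0,0.008],"twist":[0,0,0],"gripper":127},
    {"slide":[0,0,0],"twist":[0,0,0],"gripper":127},
    {"slide":[0,0,0],"twist":[0,0,0],"gripper":127}
  ]
}}

```text
t: 11.82
tool_pos: [0.5142, -0.0523, 0.0213]
eef_rot: [-3.141, -0.001, 1.636]
force: [1.0, -0.2, -1.2]
width: 0.509
grip_force: 10.1
```

Run:
```python
from h import *
t=grab_frame("side"); a=t[200:280,200:310]; cv2.imwrite("pics/g.png",cv2.resize(a,None,fx=7,fy=7,interpolation=2))
s=state(); print(s["tool_pos"],s["eef_rot"],s["width"],s["grip_force"],s["force"])
```

```text
[ 0.51460355 -0.05256629  0.02177381] [ 3.14092581e+00 -3.24819913e-04  1.63574747e+00] 0.5023017459783241 10.098473459729576 [ 0.44479041 -0.27128345 -0.85294725]
```

View pics/g.png

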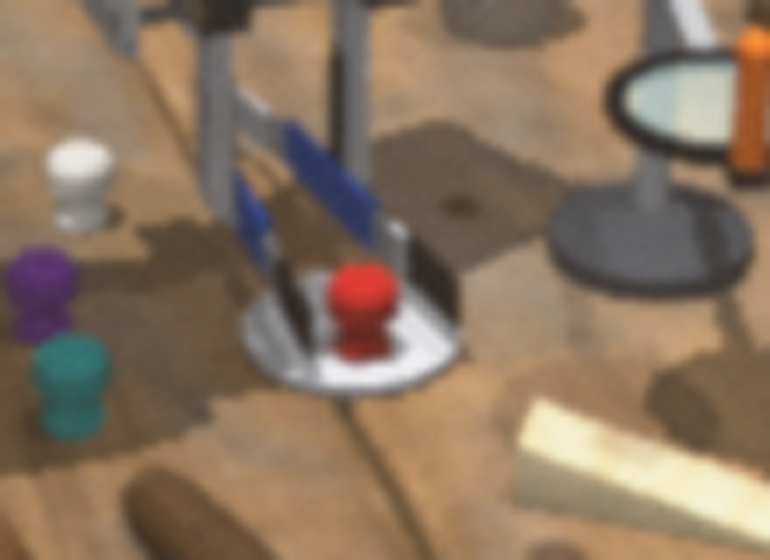

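Request:
{"api": "carry_out", "payload": {
  "series": [
    {"slide":[0,0,0.001],"twist":[0,0,0],"gripper":145},
    {"slide":[0,0,0],"twist":[0,0,0],"gripper":150},
    {"slide":[0,0,0],"twist":[0,0,0],"gripper":155},
    {"slide":[0,0,0],"twist":[0,0,0],"gripper":160},
    {"slide":[0,0,0],"twist":[0,0,0],"gripper":165},
    {"slide":[0,0,0],"twist":[0,0,0],"gripper":175},
    {"slide":[0,0,0],"twist":[0,0,0],"gripper":185},
    {"slide":[0,0,0],"twist":[0,0,0],"gripper":200}
  ]
}}

```text
t: 12.53
tool_pos: [0.5141, -0.0536, 0.0201]
eef_rot: [-3.142, -0.0, 1.635]
force: [-0.2, -0.4, -0.1]
width: 0.35
grip_force: 30.0
```

Request:
{"api": "carry_out", "payload": {
  "series": [
    {"slide":[0,0,0],"twist":[0,0,0],"gripper":220},
    {"slide":[0,0,0],"twist":[0,0,0],"gripper":240},
    {"slide":[0,0,0],"twist":[0,0,0],"gripper":240},
    {"slide":[0,0,0],"twist":[0,0,0],"gripper":240},
    {"slide":[0,0,0],"twist":[0,0,0],"gripper":240},
    {"slide":[0,0,0],"twist":[0,0,0],"gripper":240}
  ]
}}

```text
t: 13.03
tool_pos: [0.5141, -0.0536, 0.0201]
eef_rot: [-3.142, -0.0, 1.635]
force: [-0.0, -0.1, 0.0]
width: 0.351
grip_force: 30.0
```

The grip stopped at 33 mm, so the knob is clamped. I'm lifting.

Request:
{"api": "carry_out", "payload": {
  "series": [
    {"slide":[0,0,-0.005],"twist":[0,0,0],"gripper":240},
    {"slide":[0,0,-0.012],"twist":[0,0,0],"gripper":240},
    {"slide":[0,0,-0.018],"twist":[0,0,0],"gripper":240},
    {"slide":[0,0,-0.02],"twist":[0,0,0],"gripper":240},
    {"slide":[0,0,-0.02],"twist":[0,0,0],"gripper":240},
    {"slide":[0,0,-0.015],"twist":[0,0,0],"gripper":240},
    {"slide":[0,0,-0.01],"twist":[0,0,0],"gripper":240},
    {"slide":[0,0,0],"twist":[0,0,0],"gripper":240}
  ]
}}

```text
t: 13.7
tool_pos: [0.5153, -0.0536, 0.1225]
eef_rot: [3.138, 0.001, 1.635]
force: [0.3, 0.5, -0.9]
width: 0.355
grip_force: 30.0
```

Request:
{"api": "carry_out", "payload": {
  "series": [
    {"slide":[0,0,0],"twist":[0,0,0],"gripper":240},
    {"slide":[0,0,0],"twist":[0,0,0],"gripper":240},
    {"slide":[0,0,0],"twist":[0,0,0],"gripper":240},
    {"slide":[0,0,0],"twist":[0,0,0],"gripper":240},
    {"slide":[0,0,0],"twist":[0,0,0],"gripper":240},
    {"slide":[0,0,0],"twist":[0,0,0],"gripper":240}
  ]
}}

```text
t: 14.2
tool_pos: [0.5139, -0.0534, 0.1197]
eef_rot: [-3.141, -0.0, 1.635]
force: [-0.9, 0.2, -0.8]
width: 0.355
grip_force: 30.0
```

Run:
```python
from h import *
t=grab_frame("side"); a=t[130:280,150:350]; cv2.imwrite("pics/i.png",cv2.resize(a,None,fx=4,fy=4,interpolation=2))
s=state(); print(s["tool_pos"],s["eef_rot"],s["width"],s["grip_force"],s["force"])
for b in blobs(t,(0,150,60),(5,255,255),5): print("red",b[:3])
print(px("side",(.5195,-.147,.122)))
```

```text
[ 0.51401507 -0.05346883  0.11978822] [-3.14113188e+00 -3.36070828e-04  1.63489126e+00] 0.35317043183876506 29.975556135177612 [ 0.29179203  0.17488359 -2.27477923]
red (np.int32(93), [248, 206, 10, 14], array([252.6, 211.1]))
[251.79115264 212.18983343]
```

View pics/i.png

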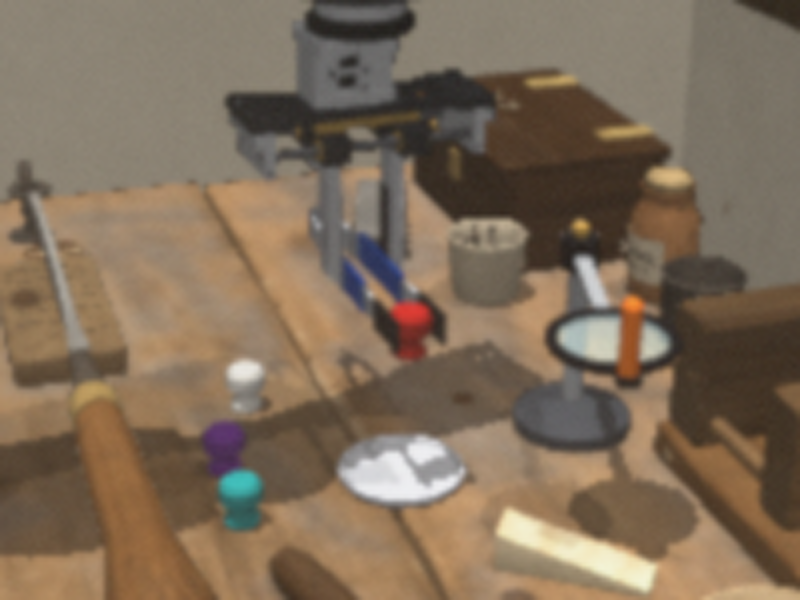

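The knob hangs in the tongs at (411,330) in the crop, where I projected it for 12 cm above the bench. The dish below is empty, the lens is clear, and the cup, whetstone and wedge look in place (the bowl is cut off by the crop). I'm handing in.

```bash
python3 -c "
from rig import workorder; print(workorder.close_job())"
```

```text
the job is handed in; nothing more can be done
None
```

The job is handed in, but the hand-in gave no verdict: the magnifier is swung clear of the dish, and the tongs hold the red knob still about 12 cm above it, with no sign that any bystander was moved.

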